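# Open a reagent trough and hold it hard in the corner of its nest

## Robot

A 7-joint arm with a two-finger parallel gripper is mounted at the origin on a cart in front of the work surface, level with it; the furniture and walls round the work are solid. World frame = base frame: x ahead of the robot, y to its left, z up, the work surface at z = 0. Lengths are in m, angles in rad, forces in N, time in s.
With the tool pointing down it reaches from about 0.425 to 0.95 m from the base axis. Payload 4.7 kg.
Tool frame: the origin (TCP) lies midway between the tips of the shut fingers; the grasp point (between the pads) lies r.hold_point_z behind it (r.hold_point_z is the distance from the TCP to the grasp point, in m); z points along the fingers, y is the line along which they close (so a half turn about z gives the same grasp; the last joint's range is limited). The gripper opens to 87 mm and grips with 3 to 60 N. Pads are 19 mm wide; open, the fingers measure 117 mm over their backs; the gripper's body (75 mm by 190 mm) begins 51 mm behind the grasp point.
Start: joints at [1.164, 0.469, -0.049, 1.532, 0.024, 1.141, -0.082], TCP at [0.249, -0.627, 0.223] pointing down, gripper open.
Joint ranges: [-2.59, 2.59], [-0.33, 1.99], [-1.39, 1.29], [0.1, 2.45], [-1.04, 4.18], [0.21, 1.99], [-2.66, 2.66]. Speed limits (rad/s): [2.57, 2.57, 3.14, 3.14, 3.14, 3.14, 3.14].

## Interface

Orientations are given as a 3x3 rotation matrix whose columns are the frame's x, y, z axes.
In Python, from rig import r, camera, calibration gives the robot as it stands.
- The arm moves only by the shell command python3 -m creep 'ROWS'. ROWS is JSON, a list of rows, each an object of numbers: "grip": the opening, from 0 (shut) to 1 (fully open); "x", "y", "z": the shift along the tool's x, y, z in cm; "wx", "wy", "wz": the turn, a rotation vector about the tool's x, y, z in degrees. In form: [{"grip": .., "x": .., "y": .., "z": .., "wx": .., "wy": .., "wz": ..}, ...]. A call has 1 to 10 rows; each row shifts and turns the commanded pose from where the row before left it, along the tool's axes as they then stand; what a row does not reach is not made up. A row lasts 1/8 s, in which the tool goes at most 62.5 mm and 10.7 degrees, less where a joint would pass 70% of its speed; a pose out of reach is approached as far as the arm can. A call is refused whole if a number of a shift passes 6.25 or a number of a turn 10.7, either way. A call with a gripper value outside its range is refused whole. The fingers move at their own pace and stop on an object; the grip force is fixed at half the most. Time passes only in rows, so rows that do not move let the fingers close. It gives the time, the measured TCP pose, the force, the opening and the grip force at its end, in the units of the state.
- r.get_obs(): the state, without advancing time (a new reading comes with each control period).
- camera(name): name is "scene" or "top" or "wrist"; returns the picture (480x640x3 uint8, red, green, blue); there is no depth.
- calibration(name): a dict with "camera_matrix" (3x3 intrinsics, pixels), "k1" (the pictures are not rectified: a ray, as slopes to the right and down, at radius r is drawn at 1 + k1 r^2 times it, then the intrinsics apply), "world_to_cam" (4x4, takes a point from world to camera coordinates). Camera axes: x right, y down, z forward; pixel columns grow to the right and rows downward; lengths in m; the calibration is good to about 2 mm. A picture is of the moment at which its call begins: read the wrist's pose just before it. calibration takes no time and is no camera call; for the wrist camera it gives the pose at the moment of the call.
- r.finish_job(): hands the job in; it is judged then, once.
The state is a dict: "time": time; "qpos": joint angles; "qd": joint speeds; "joint_efforts": joint torques, N m; "tcp_pos": TCP position; "eef_rot": TCP orientation; "wrist_force": force on the tool from outside, world axes, zero at the start; "ft_torque": the same for the moment, N m; "opening": finger opening in m; "finger_force": force on a finger pad.
Only numpy, scipy, OpenCV 4.12 (cv2) and the standard library are available. Lean on these libraries where they do the work, as an engineer would, in place of code of your own. Each camera call takes 0.05 s, during which the arm holds its last target. There are 200 camera calls.

## Task

Tip the blue lid up by its tab, with the opposite end still resting on the trough's rim, then lift it off and lay it flat, right side up, on the bare desk, and let it go. Then carry the open white trough, kept upright, onto the dark nest plate with its long side along the long fence, and press it into the corner so that it sits flat and pushes firmly against both low fences at once. Finish while still gripping the trough and pressing it there (do not let go), and leave the timer, jar and dropper bottle where they are.

Things in the scene. Friction and masses are not known exactly. Their poses are not given: they have to be found in the camera images.
- trough: Loose open trough of rigid white plastic, empty, 110 (x) x 60 (y) x 55 high mm outside, walls 4 mm, about 0.22 kg, standing on the desk. Origin: centre of its underside; x along its length, z up. Its plain outer long sides (60 mm apart) can be gripped from above once the lid is off.
- lid: Loose blue lid, 116 (x) x 66 (y) mm, 50 g, not latched. Origin: centre of its skirt's underside; x along its length, z up. The skirt (97 x 47 mm, z 0 to 4) sits inside the rim with 2.5 mm play; the cover (z 4 to 8) rests on the rim: on the trough the lid origin is 51 mm above the trough's, axes alike. On the desk it stands on its skirt, origin at desk height.
- lid_tab (a point): Middle of the lid's upright pull tab, at x +42, y 0, z 19 mm in the lid frame. The tab is 10 mm thick (along lid x), 34 mm wide (along lid y) and rises 20 mm above the cover plate (lid z 8 to 28 mm).
- lid_heel (a point): Point under the lid's cover plate at the end away from the tab, at x -55, y 0, z 4 mm in the lid frame; it rests on the trough's end rim and is the edge about which the lid tips up.
- nest: Dark steel nest plate fixed to the desk, 160 (x) x 110 (y) x 8 high mm. Origin: centre of its underside; z up. It carries two low aluminium fences that stand 12 mm above the plate, the end fence on its +x side and the long side fence on its -y side. Plate, fences and trough rub with a friction coefficient of about 0.6.
- end_fence: Short aluminium fence on the nest, 12 (x) x 62 (y) x 12 high mm, axes as the nest's. Origin: centre of its underside, at x +68, y +9, z +8 mm in the nest frame. It stops the trough's short end; its working face looks to nest -x, at nest x = +62 mm.
- side_fence: Long aluminium fence on the nest, 110 (x) x 12 (y) x 12 high mm, axes as the nest's. Origin: centre of its underside, at x -5, y -40, z +8 mm in the nest frame. It stops the trough's long side; its working face looks to nest +y, at nest y = -34 mm.
- nest_corner (a point): Point on top of the nest plate (nest z +8 mm) where the two fences' working faces would meet, at x +62, y -34 mm in the nest frame. The seated trough's centre is 55 mm from it towards nest -x and 30 mm towards nest +y; either end of the trough may face the end fence. Fences and nest are rigid.
- timer: White kitchen-style timer lying on the desk, 64 x 64 x 18 mm, bystander. Origin: centre of its underside.
- jar: Dark jar with a white cap, 59 mm across, 77 mm high, bystander. Origin: centre of its underside.
- dropper: White dropper bottle with a red cap, 32 mm across, 64 mm high, bystander. Origin: centre of its underside.
Things that resemble listed ones, but are neither listed nor needed, are in the scene too. There is more than one size of the lid; the one meant has the size given above.

How it is judged:
On the way, in this order (a step that is already met when the one before it is completed fails the run):
1. the lid is tipped up by at least 8 degrees, its end opposite the tab still on the trough's end rim (within 10 mm) (angle between lid's own z axis and vertical between 0.14 and 1.2 rad and x of lid_heel in the frame of trough between -0.07 and -0.04 m and z of lid_heel in the frame of trough between 0.045 and 0.065 m and z of lid_tab in the frame of trough above 0.08 m), for 0.1 s.
2. the lid lies flat, right side up, on the bare desk, let go (height (world z) of lid between -0.004 and 0.006 m and angle between lid's own z axis and vertical below 0.1 rad and contact force between the fingers and lid below 0.1 N and contact force between lid and trough below 0.05 N and contact force between lid and nest below 0.05 N), for 0.2 s.
At the end, for the whole second after the job is handed in: Trough gripped, on the nest plate, within 4 mm of its corner place, level and square within 0.06 rad, at rest, pushing each fence with over 1.5 N, fingers on it with over 1.5 N; lid flat within 0.1 rad, right side up on bare desk, touching neither fingers, trough nor nest (all of step 2 and x of trough in the frame of nest between 0.003 and 0.011 m and y of trough in the frame of nest between -0.008 and 0 m and z of trough in the frame of nest between 0.005 and 0.012 m and angle between trough's own z axis and vertical below 0.06 rad and angle between the x axis of trough and the x axis of nest, either way round below 0.06 rad and contact force between trough and end_fence above 1.5 N and contact force between trough and side_fence above 1.5 N and contact force between the fingers and trough above 1.5 N and linear speed of trough below 0.02 m/s); the arm keeps its last pose, push and grip.
It fails at once if the trough is tipped more than 0.35 rad (angle between trough's own z axis and vertical above 0.35 rad).
It fails at once if the timer is moved more than 25 mm (distance of timer from where it was at the start of the episode above 0.025 m).
It fails at once if the jar is moved more than 25 mm (distance of jar from where it was at the start of the episode above 0.025 m).
It fails at once if the dropper bottle is moved more than 25 mm (distance of dropper from where it was at the start of the episode above 0.025 m).
It also fails if it takes over 70 s, if anything falls off the work surface, if the arm or the gripper's body presses on something with over 40 N, if the wrist force passes 120 N, or if a joint passes its speed limit or range.

## Working session

There is one attempt and no reset: what is moved stays moved. The work goes in short steps, Python scripts to look and compute and a shell command to move; the robot and the scene stay as the last step left them, time stands still between calls to the robot, and variables do not carry over. Pictures are saved under pics/ and viewed, at most 10 in all, crops included, and the job is handed in when it is done.

```bash
mkdir -p pics; ls; python3 - <<'E'
from rig import r,camera,calibration
import cv2,numpy as np
for n in("scene","top"):
    cv2.imwrite(f"pics/{n}0.png",camera(n)[:,:,::-1]); c=calibration(n); print(n,c)
o=r.get_obs();print(o,r.hold_point_z)
E
```

```text
pics
scene {'camera_matrix': array([[520.21259981,   0.        , 318.08539136],
       [  0.        , 520.21259981, 235.48956698],
       [  0.        ,   0.        ,   1.        ]]), 'k1': -0.002289635217406189, 'world_to_cam': array([[ 0.5290691 , -0.84817973, -0.02601997, -0.30123956],
       [-0.43616372, -0.24550752, -0.86572933,  0.30270259],
       [ 0.72790597,  0.4693796 , -0.49983567,  0.5294186 ],
       [ 0.        ,  0.        ,  0.        ,  1.        ]])}
top {'camera_matrix': array([[589.78835714,   0.        , 317.87688549],
       [  0.        , 589.78835714, 231.92544342],
       [  0.        ,   0.        ,   1.        ]]), 'k1': -0.05499545023552603, 'world_to_cam': array([[ 0.02607777, -0.99945354,  0.02031181, -0.03063508],
       [-0.99375505, -0.02812358, -0.10798132,  0.61340168],
       [ 0.10849355, -0.01736906, -0.9939454 ,  1.35386917],
       [ 0.        ,  0.        ,  0.        ,  1.        ]])}
{'time': 0.1, 'qpos': array([ 1.16406675,  0.46935325, -0.04857664,  1.53355542,  0.02411354,
        1.14098838, -0.08232092]), 'qd': array([ 0.00092481, -0.00474304,  0.00032772, -0.00228073, -0.00110961,
        0.00146775,  0.00058151]), 'joint_efforts': array([ 4.19193220e-04, -5.09169388e+01, -8.12551961e-02, -2.36830008e+01,
       -6.13861182e-02,  3.44682054e-02,  7.22564528e-05]), 'tcp_pos': array([ 0.24881518, -0.62690166,  0.22161745]), 'eef_rot': array([[ 9.29468585e-01,  3.68900597e-01, -7.06939055e-04],
       [ 3.68901266e-01, -9.29467268e-01,  1.56631134e-03],
       [-7.92635246e-05, -1.71662789e-03, -9.99998523e-01]]), 'wrist_force': array([-0.59779864, -0.2556713 , -0.20027281]), 'ft_torque': array([ 0.0346048 , -0.01256417, -0.00882618]), 'finger_force': 0.0, 'opening': 0.08673390720938107} 0.0187
```

View pics/top0.png

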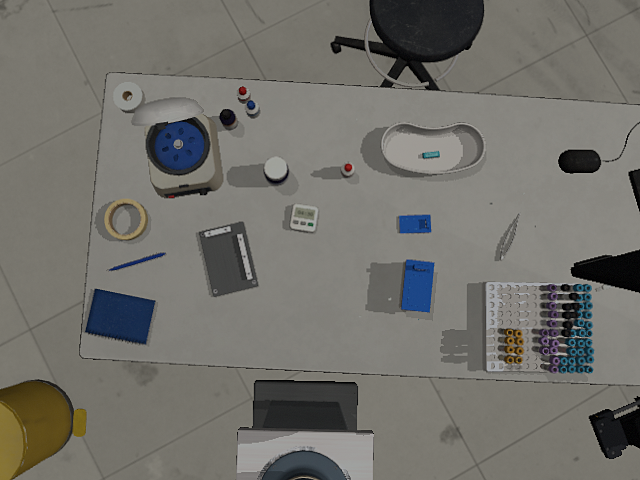

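View pics/scene0.png

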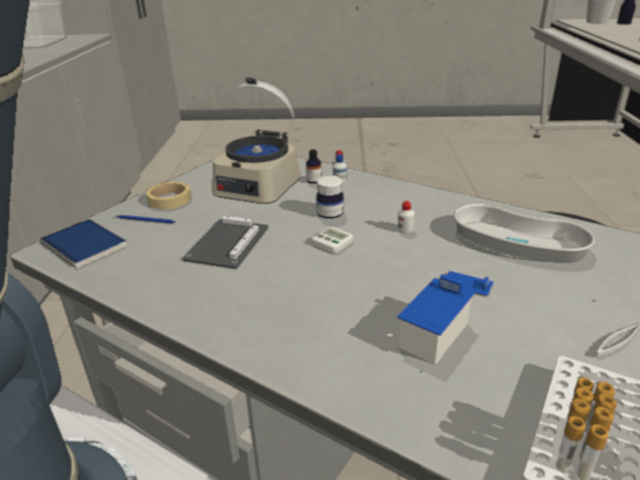

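The top view shows the lidded trough at about (417,286) with its tab at the far end, near (418,267). The nest is at (228,258), with its end fence at (217,231) and side fence at (243,257). A smaller decoy lid lies at (415,224). The scene view agrees with this.

```bash
cat > h.py <<'E'
from rig import r,camera,calibration
import cv2,numpy as np
def ray(c,px,z):
    px=np.array(px,float).reshape(-1,2);K=c["camera_matrix"];T=c["world_to_cam"]
    d=(px-[K[0,2],K[1,2]])/K[0,0]; u=d.copy()
    for _ in range(10): u=d/(1+c["k1"]*(u**2).sum(1,keepdims=True))
    D=np.c_[u,np.ones(len(u))]@T[:3,:3]; C=-T[:3,:3].T@T[:3,3]
    return C+D*((z-C[2])/D[:,2])[:,None]
def proj(c,P):
    K=c["camera_matrix"];T=c["world_to_cam"];q=np.atleast_2d(P)@T[:3,:3].T+T[:3,3];u=q[:,:2]/q[:,2:]
    u=u*(1+c["k1"]*(u**2).sum(1,keepdims=True));return u*K[0,0]+[K[0,2],K[1,2]]
def rect(c,mask,z,box,tag):
    m=np.zeros_like(mask);x0,y0,x1,y1=box;m[y0:y1,x0:x1]=mask[y0:y1,x0:x1]
    k=max(cv2.findContours(m,cv2.RETR_EXTERNAL,cv2.CHAIN_APPROX_NONE)[0],key=cv2.contourArea)
    P=ray(c,k.reshape(-1,2),z)[:,:2].astype(np.float32)
    (cx,cy),(w,h),a=cv2.minAreaRect(P*1000)
    print(tag,"centre mm",round(cx,1),round(cy,1),"size",round(w,1),round(h,1),"ang",round(a,1));return k
E
python3 - <<'E'
from h import *
c=calibration("top");im=cv2.imread("pics/top0.png");hsv=cv2.cvtColor(im,cv2.COLOR_BGR2HSV)
blue=cv2.inRange(hsv,(100,120,60),(125,255,255))
rect(c,blue,.059,(390,250,450,320),"lid")
rect(c,blue,.008,(390,205,450,245),"small")
rect(c,cv2.inRange(hsv,(0,0,30),(180,120,110)),.008,(195,218,262,300),"nest")
wh=cv2.inRange(hsv,(0,0,200),(180,60,255))
rect(c,wh,.02,(203,222,233,242),"endf")
rect(c,wh,.02,(234,230,256,284),"sidef")
g=cv2.inRange(hsv,(0,0,0),(180,255,255))
cv2.imwrite("pics/c1.png",np.hstack([cv2.resize(im[210:310,190:290],None,fx=4,fy=4),cv2.resize(im[210:310,375:475],None,fx=4,fy=4)]))
for p in [(304,218),(277,170),(348,168)]: print(ray(c,p,.02))
E
```

```text
lid centre mm 494.0 -245.7 size 65.4 114.5 ang 84.9
small centre mm 643.8 -247.0 size 41.3 75.3 ang 1.7
nest centre mm 546.2 200.9 size 163.2 119.4 ang 15.4Traceback (most recent call last):
  File "<stdin>", line 8, in <module>
  File "h.py", line 14, in rect
    k=max(cv2.findContours(m,cv2.RETR_EXTERNAL,cv2.CHAIN_APPROX_NONE)[0],key=cv2.contourArea)
ValueError: max() iterable argument is empty
```

```bash
python3 -m creep '[{"grip":1,"x":5.07,"y":-3.06},{"grip":1,"x":5.07,"y":-3.06},{"grip":1,"x":5.07,"y":-3.06},{"grip":1,"x":5.07,"y":-3.06},{"grip":1,"x":5.07,"y":-3.06},{"grip":1,"x":5.07,"y":-3.06},{"grip":1,"x":5.07,"y":-3.06},{"grip":1,"x":5.07,"y":-3.06}]'; python3 -m creep '[{"grip":1,"wz":-10.5},{"grip":1,"wz":-10.5},{"grip":1,"wz":-10.5},{"grip":1,"wz":-10.5},{"grip":1,"wz":-10.5},{"grip":1,"wz":-10.5},{"grip":1}]'
python3 - <<'E'
from h import *
o=r.get_obs();cw=calibration("wrist");cv2.imwrite("pics/w1.png",camera("wrist")[:,:,::-1]);print(o["tcp_pos"],o["eef_rot"],cw["world_to_cam"])
c=calibration("top");im=cv2.imread("pics/top0.png");hsv=cv2.cvtColor(im,cv2.COLOR_BGR2HSV)
for t in(170,185):
    wh=cv2.inRange(hsv,(0,0,t),(180,60,255))
    for b,n in (((203,222,233,242),"endf"),((234,230,256,284),"sidef")):
        try: rect(c,wh,.02,b,n+str(t))
        except Exception as e: print(e)
E
```

```text
[ 0.24881518 -0.62690166  0.22161745] [[ 9.29468585e-01  3.68900597e-01 -7.06939055e-04]
 [ 3.68901266e-01 -9.29467268e-01  1.56631134e-03]
 [-7.92635246e-05 -1.71662789e-03 -9.99998523e-01]] [[ 0.3693373  -0.92929372 -0.00177294 -0.67412314]
 [-0.90166926 -0.35881869  0.24133315 -0.02977662]
 [-0.22490554 -0.08753473 -0.97044071  0.3893617 ]
 [ 0.          0.          0.          1.        ]]
endf170 centre mm 602.4 251.4 size 6.8 1.7 ang 47.0
sidef170 centre mm 501.9 146.1 size 2.4 0.0 ang 91.6
max() iterable argument is empty
max() iterable argument is emptyinvalid input at $[0]: expected keys grip, x, y, z, wx, wy, wz
invalid input at $[0]: expected keys grip, x, y, z, wx, wy, wz
```

View pics/w1.png

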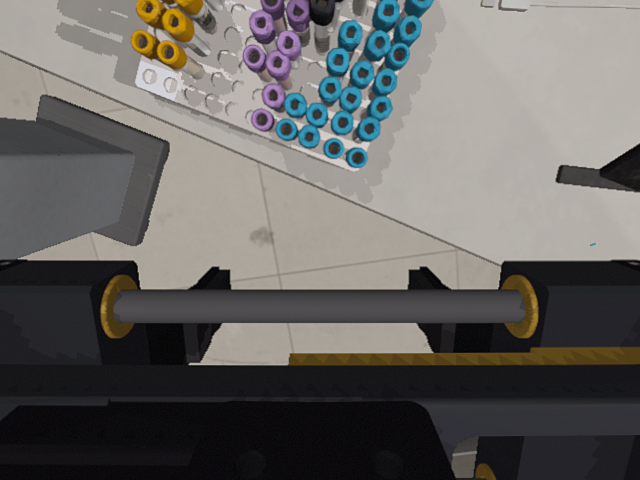

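The move was refused because every key has to be given. The wrist picture still shows only the start area, with the tube rack at the top and the fingers at (210,310) and (430,310).

```bash
python3 -m creep '[{"grip":1,"x":5.07,"y":-3.06,"z":0,"wx":0,"wy":0,"wz":0},{"grip":1,"x":5.07,"y":-3.06,"z":0,"wx":0,"wy":0,"wz":0},{"grip":1,"x":5.07,"y":-3.06,"z":0,"wx":0,"wy":0,"wz":0},{"grip":1,"x":5.07,"y":-3.06,"z":0,"wx":0,"wy":0,"wz":0},{"grip":1,"x":5.07,"y":-3.06,"z":0,"wx":0,"wy":0,"wz":0},{"grip":1,"x":5.07,"y":-3.06,"z":0,"wx":0,"wy":0,"wz":0},{"grip":1,"x":5.07,"y":-3.06,"z":0,"wx":0,"wy":0,"wz":0},{"grip":1,"x":5.07,"y":-3.06,"z":0,"wx":0,"wy":0,"wz":0}]'; python3 -m creep '[{"grip":1,"x":0,"y":0,"z":0,"wx":0,"wy":0,"wz":-10.5},{"grip":1,"x":0,"y":0,"z":0,"wx":0,"wy":0,"wz":-10.5},{"grip":1,"x":0,"y":0,"z":0,"wx":0,"wy":0,"wz":-10.5},{"grip":1,"x":0,"y":0,"z":0,"wx":0,"wy":0,"wz":-10.5},{"grip":1,"x":0,"y":0,"z":0,"wx":0,"wy":0,"wz":-10.5},{"grip":1,"x":0,"y":0,"z":0,"wx":0,"wy":0,"wz":-10.5},{"grip":1,"x":0,"y":0,"z":0,"wx":0,"wy":0,"wz":0}]'
python3 - <<'E'
from h import *
o=r.get_obs();cw=calibration("wrist");im=camera("wrist")[:,:,::-1].copy();cv2.imwrite("pics/w2.png",im);print(o["tcp_pos"],o["eef_rot"],cw["world_to_cam"])
hsv=cv2.cvtColor(im,cv2.COLOR_BGR2HSV)
rect(cw,cv2.inRange(hsv,(100,120,60),(125,255,255)),.059,(0,0,640,480),"lid wrist")
c=calibration("top");im=cv2.imread("pics/top0.png")
cv2.imwrite("pics/c1.png",cv2.resize(im[215:305,185:275],None,fx=6,fy=6))
E
```

```text
time: 1.15
tcp_pos: [0.5365, -0.2487, 0.2225]
eef_rot: [[0.93, 0.369, -0.0], [0.369, -0.93, -0.0], [-0.0, 0.0, -1.0]]
wrist_force: [0.3, -1.0, -0.1]
opening: 0.0869
finger_force: 0.0
time: 2.02
tcp_pos: [0.5355, -0.2503, 0.2222]
eef_rot: [[0.096, 0.995, -0.0], [0.995, -0.096, 0.0], [0.0, -0.0, -1.0]]
wrist_force: [-0.5, -0.1, 0.3]
opening: 0.0872
finger_force: 0.0
[ 0.53545351 -0.25031994  0.22223751] [[ 9.56827656e-02  9.95411778e-01 -4.46904149e-04]
 [ 9.95411779e-01 -9.56825458e-02  4.89808999e-04]
 [ 4.44800720e-04 -4.91719934e-04 -9.99999780e-01]] [[ 9.95456718e-01 -9.52130708e-02 -6.28093384e-04 -5.56667238e-01]
 [-9.22623420e-02 -9.66194808e-01  2.40738972e-01 -2.21607209e-01]
 [-2.35283574e-02 -2.39587278e-01 -9.70589693e-01  3.41544836e-01]
 [ 0.00000000e+00  0.00000000e+00  0.00000000e+00  1.00000000e+00]]
lid wrist centre mm 495.5 -247.8 size 64.6 114.4 ang 84.6
```

View pics/w2.png

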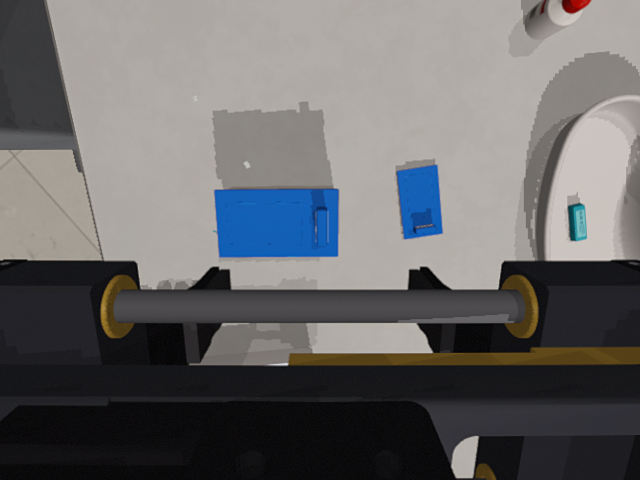

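View pics/c1.png

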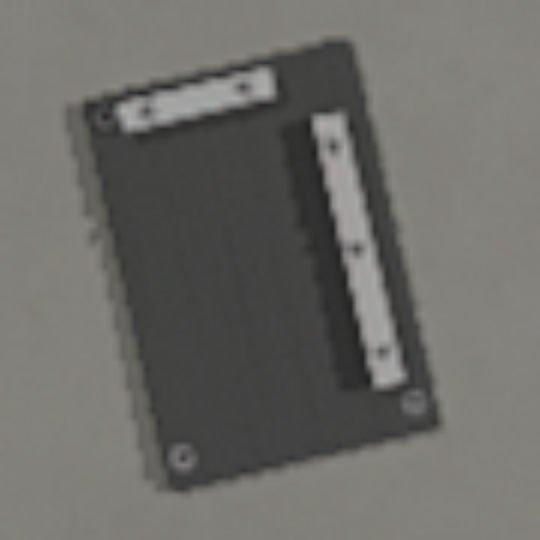

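The wrist view confirms the lid at (277,222), with its tab at (322,228) under the gripper. The crop shows the nest with its end fence at the top and its side fence on the right. I'll descend onto the tab and close.

```bash
python3 -m creep '[{"grip":1,"x":0,"y":0.1,"z":5,"wx":0,"wy":0,"wz":0},{"grip":1,"x":0,"y":0,"z":5,"wx":0,"wy":0,"wz":0},{"grip":1,"x":0,"y":0,"z":4,"wx":0,"wy":0,"wz":0},{"grip":1,"x":0,"y":0,"z":1.9,"wx":0,"wy":0,"wz":0},{"grip":1,"x":0,"y":0,"z":0,"wx":0,"wy":0,"wz":0},{"grip":0,"x":0,"y":0,"z":0,"wx":0,"wy":0,"wz":0},{"grip":0,"x":0,"y":0,"z":0,"wx":0,"wy":0,"wz":0},{"grip":0,"x":0,"y":0,"z":0,"wx":0,"wy":0,"wz":0},{"grip":0,"x":0,"y":0,"z":0,"wx":0,"wy":0,"wz":0},{"grip":0,"x":0,"y":0,"z":0,"wx":0,"wy":0,"wz":0}]'
```

```text
time: 3.32
tcp_pos: [0.5368, -0.2504, 0.0637]
eef_rot: [[0.093, 0.996, 0.0], [0.996, -0.093, -0.0], [-0.0, 0.0, -1.0]]
wrist_force: [1.1, -0.7, 0.6]
opening: 0.0447
finger_force: 0.0
```

```bash
python3 -m creep '[{"grip":0,"x":0,"y":0,"z":0.1,"wx":0,"wy":0,"wz":0},{"grip":0,"x":0,"y":0,"z":0,"wx":0,"wy":0,"wz":0},{"grip":0,"x":0,"y":0,"z":0,"wx":0,"wy":0,"wz":0},{"grip":0,"x":0,"y":0,"z":0,"wx":0,"wy":0,"wz":0},{"grip":0,"x":0,"y":0,"z":0,"wx":0,"wy":0,"wz":0},{"grip":0,"x":0,"y":0,"z":0,"wx":0,"wy":0,"wz":0},{"grip":0,"x":0,"y":0,"z":0,"wx":0,"wy":0,"wz":0}]'
```

```text
time: 4.2
tcp_pos: [0.5367, -0.2503, 0.0626]
eef_rot: [[0.093, 0.996, 0.0], [0.996, -0.093, -0.0], [-0.0, 0.0, -1.0]]
wrist_force: [0.1, 0.9, -1.3]
opening: 0.0095
finger_force: 30.0
```

Gripped: the opening is 9.5 mm, which matches the tab. Next I tip it about the heel.

```bash
python3 -m creep '[{"grip":0,"x":0,"y":-0.03,"z":-0.5,"wx":-3,"wy":0,"wz":0},{"grip":0,"x":0,"y":-0.03,"z":-0.5,"wx":-3,"wy":0,"wz":0},{"grip":0,"x":0,"y":-0.03,"z":-0.5,"wx":-3,"wy":0,"wz":0},{"grip":0,"x":0,"y":-0.03,"z":-0.5,"wx":-3,"wy":0,"wz":0},{"grip":0,"x":0,"y":-0.03,"z":-0.5,"wx":-3,"wy":0,"wz":0},{"grip":0,"x":0,"y":0,"z":0,"wx":0,"wy":0,"wz":0},{"grip":0,"x":0,"y":0,"z":0,"wx":0,"wy":0,"wz":0},{"grip":0,"x":0,"y":0,"z":0,"wx":0,"wy":0,"wz":0}]'
python3 - <<'E'
from h import *
a=cv2.resize(camera("scene")[180:380,330:530,::-1],None,fx=2.5,fy=2.5);cv2.imwrite("pics/s2.png",a)
E
```

```text
time: 5.2
tcp_pos: [0.5332, -0.25, 0.0872]
eef_rot: [[0.093, 0.962, 0.258], [0.996, -0.09, -0.024], [-0.0, 0.259, -0.966]]
wrist_force: [0.9, -0.1, 0.8]
opening: 0.0097
finger_force: 30.0
```

View pics/s2.png

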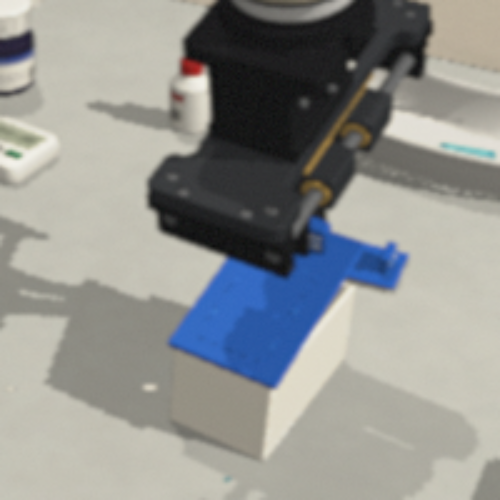

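The lid is tipped about 15° with its heel end still on the near rim (crop row about 350–385). Now I lift it clear, level it, and carry it to the bare desk.

```bash
python3 -m creep '[{"grip":0,"x":0,"y":1.3,"z":-4.83,"wx":0,"wy":0,"wz":0},{"grip":0,"x":0,"y":1.3,"z":-4.83,"wx":0,"wy":0,"wz":0},{"grip":0,"x":0,"y":0,"z":0,"wx":7.5,"wy":0,"wz":0},{"grip":0,"x":0,"y":0,"z":0,"wx":7.5,"wy":0,"wz":0},{"grip":0,"x":4.2,"y":-0.2,"z":0,"wx":0,"wy":0,"wz":0},{"grip":0,"x":4.2,"y":-0.2,"z":0,"wx":0,"wy":0,"wz":0},{"grip":0,"x":4.2,"y":-0.2,"z":0,"wx":0,"wy":0,"wz":0},{"grip":0,"x":4,"y":0,"z":0,"wx":0,"wy":0,"wz":0},{"grip":0,"x":0,"y":0,"z":0,"wx":0,"wy":0,"wz":0}]'
```

```text
time: 6.38
tcp_pos: [0.5429, -0.0795, 0.1876]
eef_rot: [[0.086, 0.996, 0.001], [0.996, -0.086, 0.002], [0.002, 0.001, -1.0]]
wrist_force: [0.2, -0.8, -0.8]
opening: 0.0099
finger_force: 30.0
```

```bash
python3 -m creep '[{"grip":0,"x":0,"y":0,"z":5,"wx":0,"wy":0,"wz":0},{"grip":0,"x":0,"y":0,"z":5,"wx":0,"wy":0,"wz":0},{"grip":0,"x":0,"y":0,"z":4,"wx":0,"wy":0,"wz":0},{"grip":0,"x":0,"y":0,"z":2,"wx":0,"wy":0,"wz":0},{"grip":0,"x":0,"y":0,"z":1,"wx":0,"wy":0,"wz":0},{"grip":0,"x":0,"y":0,"z":0.4,"wx":0,"wy":0,"wz":0},{"grip":0,"x":0,"y":0,"z":0,"wx":0,"wy":0,"wz":0},{"grip":0,"x":0,"y":0,"z":0,"wx":0,"wy":0,"wz":0}]'
```

```text
time: 7.38
tcp_pos: [0.543, -0.0843, 0.0141]
eef_rot: [[0.093, 0.996, 0.002], [0.996, -0.093, -0.0], [-0.0, 0.002, -1.0]]
wrist_force: [0.6, -0.4, 1.1]
opening: 0.0097
finger_force: 30.0
```

```bash
python3 -m creep '[{"grip":0,"x":0,"y":0,"z":0.2,"wx":0,"wy":0,"wz":0},{"grip":0,"x":0,"y":0,"z":0.1,"wx":0,"wy":0,"wz":0},{"grip":0,"x":0,"y":0,"z":0,"wx":0,"wy":0,"wz":0}]'
```

```text
time: 7.75
tcp_pos: [0.5427, -0.0843, 0.0115]
eef_rot: [[0.093, 0.996, 0.001], [0.996, -0.093, -0.001], [-0.001, 0.001, -1.0]]
wrist_force: [-1.3, -0.4, 8.0]
opening: 0.0098
finger_force: 30.0
```

```bash
python3 -m creep '[{"grip":0.5,"x":0,"y":0,"z":0,"wx":0,"wy":0,"wz":0},{"grip":0.5,"x":0,"y":0,"z":0,"wx":0,"wy":0,"wz":0},{"grip":0.5,"x":0,"y":0,"z":0,"wx":0,"wy":0,"wz":0},{"grip":0.5,"x":0,"y":0,"z":0,"wx":0,"wy":0,"wz":0},{"grip":0.5,"x":0,"y":0,"z":0,"wx":0,"wy":0,"wz":0},{"grip":1,"x":0,"y":0,"z":-5,"wx":0,"wy":0,"wz":0},{"grip":1,"x":0,"y":0,"z":-6,"wx":0,"wy":0,"wz":0},{"grip":1,"x":0,"y":0,"z":-6,"wx":0,"wy":0,"wz":0},{"grip":1,"x":0,"y":0,"z":-3,"wx":0,"wy":0,"wz":0}]';  python3 -m creep '[{"grip":1,"x":0,"y":0,"z":0,"wx":0,"wy":0,"wz":10},{"grip":1,"x":0,"y":0,"z":0,"wx":0,"wy":0,"wz":10},{"grip":1,"x":0,"y":0,"z":0,"wx":0,"wy":0,"wz":10},{"grip":1,"x":0,"y":0,"z":0,"wx":0,"wy":0,"wz":10},{"grip":1,"x":0,"y":0,"z":0,"wx":0,"wy":0,"wz":10},{"grip":1,"x":0,"y":0,"z":0,"wx":0,"wy":0,"wz":10},{"grip":1,"x":0,"y":0,"z":0,"wx":0,"wy":0,"wz":10},{"grip":1,"x":0,"y":0,"z":0,"wx":0,"wy":0,"wz":10},{"grip":1,"x":0,"y":0,"z":0,"wx":0,"wy":0,"wz":10},{"grip":1,"x":0,"y":0,"z":0,"wx":0,"wy":0,"wz":0}]'; python3 - <<'E'
from h import *
cv2.imwrite("pics/t2.png",camera("top")[:,:,::-1]);o=r.get_obs();print(o["qpos"])
c=calibration("top");im=cv2.imread("pics/top0.png")
# fences: bright on dark plate, interior of the plate only
g=cv2.cvtColor(im,cv2.COLOR_BGR2GRAY);print(g[257,240:250],g[228:236,216])
m=np.uint8(g<95)*255;m=m[215:300,190:265]
k=max(cv2.findContours(m,cv2.RETR_EXTERNAL,cv2.CHAIN_APPROX_NONE)[0],key=cv2.contourArea)
f=np.zeros_like(g);cv2.drawContours(f[215:300,190:265],[cv2.convexHull(k)],-1,255,-1)
w=np.uint8((g>115)&(cv2.erode(f,np.ones((5,5)))>0))*255
for q in sorted(cv2.findContours(w,cv2.RETR_EXTERNAL,cv2.CHAIN_APPROX_NONE)[0],key=cv2.contourArea)[-2:]:
    P=ray(c,q.reshape(-1,2),.02)[:,:2].astype(np.float32)*1000;print(cv2.minAreaRect(P))
t=cv2.imread("pics/t2.png");h2=cv2.cvtColor(t,cv2.COLOR_BGR2HSV);cv2.imwrite("pics/t2c.png",cv2.resize(t[200:330,280:460],None,fx=4,fy=4))
E
```

```text
time: 8.88
tcp_pos: [0.5436, -0.084, 0.2139]
eef_rot: [[0.093, 0.996, 0.005], [0.996, -0.093, -0.001], [-0.001, 0.005, -1.0]]
wrist_force: [1.1, -0.2, -0.7]
opening: 0.0759
finger_force: 0.0
time: 10.12
tcp_pos: [0.5421, -0.084, 0.2102]
eef_rot: [[0.996, -0.091, -0.0], [-0.091, -0.996, -0.0], [-0.0, 0.0, -1.0]]
wrist_force: [0.6, 0.2, -0.3]
opening: 0.087
finger_force: 0.0
[ 0.30075141  0.29076757 -0.27456734  1.83842937  0.09120286  1.02469796
 -1.67121583]
[ 45  35 134 141 111 141 168 128  48  63] [ 53 139 168 161 163 170 125  45]
((609.6068725585938, 224.3791046142578), (11.035161018371582, 62.51712417602539), 15.791295051574707)
((553.4589233398438, 158.07794189453125), (109.8203353881836, 12.916891098022461), 15.270020484924316)
```

View pics/t2c.png

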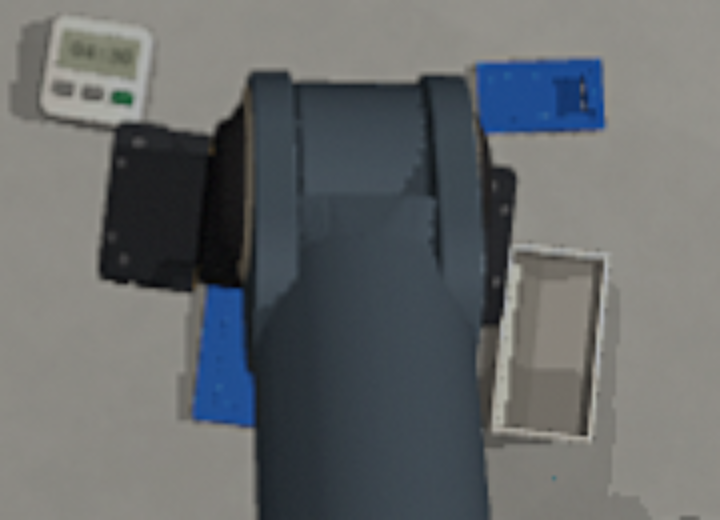

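The lid lies flat on the desk (crop (215,360)), and the open trough stands unmoved at (548,340). Now I grip the trough.

```bash
python3 -m creep '[{"grip":1,"x":-1.07,"y":5.55,"z":0,"wx":0,"wy":0,"wz":0},{"grip":1,"x":-1.07,"y":5.55,"z":0,"wx":0,"wy":0,"wz":0},{"grip":1,"x":-1.07,"y":5.55,"z":0,"wx":0,"wy":0,"wz":0},{"grip":1,"x":0,"y":0,"z":0,"wx":0,"wy":0,"wz":0},{"grip":1,"x":0,"y":0,"z":5,"wx":0,"wy":0,"wz":0},{"grip":1,"x":0,"y":0,"z":5,"wx":0,"wy":0,"wz":0},{"grip":1,"x":0,"y":0,"z":5,"wx":0,"wy":0,"wz":0},{"grip":1,"x":0,"y":0,"z":3.3,"wx":0,"wy":0,"wz":0},{"grip":1,"x":0,"y":0,"z":0,"wx":0,"wy":0,"wz":0}]';  python3 -m creep '[{"grip":0,"x":0,"y":0,"z":0,"wx":0,"wy":0,"wz":0},{"grip":0,"x":0,"y":0,"z":0,"wx":0,"wy":0,"wz":0},{"grip":0,"x":0,"y":0,"z":0,"wx":0,"wy":0,"wz":0},{"grip":0,"x":0,"y":0,"z":0,"wx":0,"wy":0,"wz":0},{"grip":0,"x":0,"y":0,"z":0,"wx":0,"wy":0,"wz":0},{"grip":0,"x":0,"y":0,"z":0,"wx":0,"wy":0,"wz":0}]'
```

```text
time: 11.3
tcp_pos: [0.4933, -0.245, 0.025]
eef_rot: [[0.996, -0.09, -0.005], [-0.09, -0.996, 0.003], [-0.005, -0.003, -1.0]]
wrist_force: [0.5, -0.5, 0.4]
opening: 0.0872
finger_force: 0.0
time: 12.05
tcp_pos: [0.4954, -0.2474, 0.0283]
eef_rot: [[0.996, -0.093, 0.001], [-0.093, -0.996, -0.001], [0.002, 0.001, -1.0]]
wrist_force: [-2.2, -0.3, 6.2]
opening: 0.0598
finger_force: 30.0
```

```bash
python3 -m creep '[{"grip":0,"x":0,"y":0,"z":-2,"wx":0,"wy":0,"wz":0},{"grip":0,"x":0,"y":0,"z":-5,"wx":0,"wy":0,"wz":0},{"grip":0,"x":0,"y":0,"z":-5,"wx":0,"wy":0,"wz":0},{"grip":0,"x":0.2,"y":-3,"z":0,"wx":0,"wy":0,"wz":0},{"grip":0,"x":0.2,"y":-5.6,"z":0,"wx":0,"wy":0,"wz":0},{"grip":0,"x":0.2,"y":-5.6,"z":0,"wx":0,"wy":0,"wz":0},{"grip":0,"x":0.2,"y":-5.6,"z":0,"wx":0,"wy":0,"wz":0},{"grip":0,"x":0,"y":-5.6,"z":0,"wx":0,"wy":0,"wz":0}]';  python3 -m creep '[{"grip":0,"x":0,"y":-5.6,"z":0,"wx":0,"wy":0,"wz":0},{"grip":0,"x":0,"y":-5.6,"z":0,"wx":0,"wy":0,"wz":0},{"grip":0,"x":0,"y":-5.6,"z":0,"wx":0,"wy":0,"wz":0},{"grip":0,"x":0,"y":-3,"z":0,"wx":0,"wy":0,"wz":0},{"grip":0,"x":0,"y":0,"z":0,"wx":0,"wy":0,"wz":-7},{"grip":0,"x":0,"y":0,"z":0,"wx":0,"wy":0,"wz":-7},{"grip":0,"x":0,"y":0,"z":0,"wx":0,"wy":0,"wz":-6.7},{"grip":0,"x":0,"y":0,"z":0,"wx":0,"wy":0,"wz":0},{"grip":0,"x":0,"y":0,"z":0,"wx":0,"wy":0,"wz":0}]'; python3 - <<'E'
from h import *
o=r.get_obs();c=calibration("wrist");im=camera("wrist")[:,:,::-1];cv2.imwrite("pics/w3.png",im)
print(o["tcp_pos"],np.degrees(np.arctan2(*o["eef_rot"][[1,0],0])),o["wrist_force"])
N=np.array([547,197.8]);a=np.radians(15.4);R=np.array([[np.cos(a),-np.sin(a)],[np.sin(a),np.cos(a)]])
for q in [(62,-34+12),(62,40),(50,-34),(-60,-34)]: print(q,proj(c,np.r_[N+R@q,20]/1000))
E
```

```text
time: 13.05
tcp_pos: [0.5259, 0.0069, 0.1468]
eef_rot: [[0.996, -0.094, -0.001], [-0.094, -0.996, -0.0], [-0.001, 0.0, -1.0]]
wrist_force: [0.5, -0.3, -1.9]
opening: 0.0596
finger_force: 30.0
time: 14.18
tcp_pos: [0.5447, 0.2021, 0.1469]
eef_rot: [[0.965, 0.263, -0.001], [0.263, -0.965, -0.0], [-0.001, 0.0, -1.0]]
wrist_force: [-0.8, 0.2, -2.8]
opening: 0.0602
finger_force: 30.0
[0.54466057 0.20206381 0.14689054] 15.236943140001467 [-0.81117649  0.22713663 -2.79497024]
(62, -22) [[352.12570972 153.17152222]]
(62, 40) [[274.65601544 153.36353353]]
(50, -34) [[366.66876299 168.39601845]]
(-60, -34) [[362.87854453 295.05960355]]
```

View pics/w3.png

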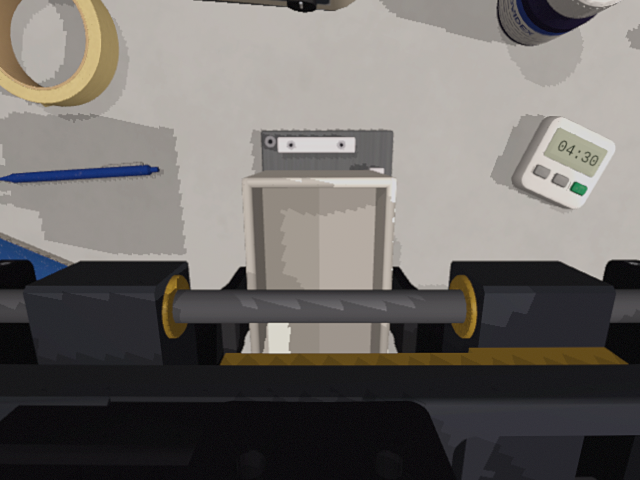

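The wrist view shows the end fence edge at row 153 (columns 277–355) and the side fence end near (376,170). Both are within about 2 mm of prediction, and the trough is square to them. Lowering now.

```bash
python3 -m creep '[{"grip":0,"x":0,"y":0,"z":5,"wx":0,"wy":0,"wz":0},{"grip":0,"x":0,"y":0,"z":3.5,"wx":0,"wy":0,"wz":0},{"grip":0,"x":0,"y":0,"z":1.5,"wx":0,"wy":0,"wz":0},{"grip":0,"x":0,"y":0,"z":0.5,"wx":0,"wy":0,"wz":0},{"grip":0,"x":0,"y":0,"z":0.3,"wx":0,"wy":0,"wz":0},{"grip":0,"x":0,"y":0,"z":0,"wx":0,"wy":0,"wz":0},{"grip":0,"x":0,"y":0,"z":0,"wx":0,"wy":0,"wz":0}]'; python3 -m creep '[{"grip":0,"x":0,"y":0,"z":0.1,"wx":0,"wy":0,"wz":0},{"grip":0,"x":0,"y":0,"z":0.1,"wx":0,"wy":0,"wz":0},{"grip":0,"x":0,"y":0,"z":0,"wx":0,"wy":0,"wz":0}]'
```

```text
time: 15.1
tcp_pos: [0.5455, 0.2026, 0.0401]
eef_rot: [[0.964, 0.265, 0.002], [0.265, -0.964, 0.001], [0.002, -0.0, -1.0]]
wrist_force: [-0.1, -0.2, -2.6]
opening: 0.0599
finger_force: 30.0
time: 15.48
tcp_pos: [0.5449, 0.2023, 0.0371]
eef_rot: [[0.964, 0.265, -0.0], [0.265, -0.964, -0.0], [-0.0, 0.0, -1.0]]
wrist_force: [-0.3, 0.6, -2.3]
opening: 0.0598
finger_force: 30.0
```

```bash
python3 -m creep '[{"grip":0,"x":0,"y":0,"z":0.1,"wx":0,"wy":0,"wz":0},{"grip":0,"x":0,"y":0,"z":0,"wx":0,"wy":0,"wz":0}]'; python3 -m creep '[{"grip":0,"x":0.4,"y":0,"z":0.05,"wx":0,"wy":0,"wz":0},{"grip":0,"x":0.3,"y":0,"z":0,"wx":0,"wy":0,"wz":0},{"grip":0,"x":0,"y":0,"z":0,"wx":0,"wy":0,"wz":0}]'
```

```text
time: 15.72
tcp_pos: [0.5449, 0.2024, 0.0364]
eef_rot: [[0.964, 0.265, 0.0], [0.265, -0.964, -0.0], [0.0, 0.0, -1.0]]
wrist_force: [-0.4, -0.2, 0.4]
opening: 0.0595
finger_force: 30.0
time: 16.1
tcp_pos: [0.5506, 0.2042, 0.0363]
eef_rot: [[0.964, 0.265, -0.002], [0.265, -0.964, -0.001], [-0.002, 0.001, -1.0]]
wrist_force: [-5.6, -1.5, 5.7]
opening: 0.0601
finger_force: 30.0
```

```bash
python3 -m creep '[{"grip":0,"x":0.2,"y":0,"z":-0.05,"wx":0,"wy":0,"wz":0},{"grip":0,"x":0.1,"y":0,"z":0,"wx":0,"wy":0,"wz":0},{"grip":0,"x":0,"y":0,"z":0,"wx":0,"wy":0,"wz":0}]'; python3 -m creep '[{"grip":0,"x":0,"y":0.3,"z":0,"wx":0,"wy":0,"wz":0},{"grip":0,"x":0,"y":0.3,"z":0,"wx":0,"wy":0,"wz":0},{"grip":0,"x":0,"y":0,"z":0,"wx":0,"wy":0,"wz":0}]'
```

```text
time: 16.48
tcp_pos: [0.5526, 0.2048, 0.0363]
eef_rot: [[0.964, 0.265, -0.004], [0.265, -0.964, -0.002], [-0.004, 0.001, -1.0]]
wrist_force: [-7.7, -1.2, 6.9]
opening: 0.0596
finger_force: 30.0
time: 16.85
tcp_pos: [0.5528, 0.2037, 0.0365]
eef_rot: [[0.963, 0.268, -0.004], [0.268, -0.963, 0.004], [-0.003, -0.005, -1.0]]
wrist_force: [-8.0, 6.2, 5.4]
opening: 0.0599
finger_force: 30.0
```

```bash
python3 -m creep '[{"grip":0,"x":-0.5,"y":0,"z":-0.1,"wx":0,"wy":0,"wz":0},{"grip":0,"x":0,"y":0,"z":0,"wx":0,"wy":0,"wz":0},{"grip":0,"x":0,"y":0.2,"z":0,"wx":0,"wy":0,"wz":0},{"grip":0,"x":0,"y":0,"z":0,"wx":0,"wy":0,"wz":0}]'; python3 -m creep '[{"grip":0,"x":0,"y":0.2,"z":0,"wx":0,"wy":0,"wz":0},{"grip":0,"x":0,"y":0.2,"z":0,"wx":0,"wy":0,"wz":0},{"grip":0,"x":0,"y":0,"z":0,"wx":0,"wy":0,"wz":0}]'
```

```text
time: 17.35
tcp_pos: [0.5524, 0.1952, 0.0371]
eef_rot: [[0.965, 0.264, 0.0], [0.264, -0.965, -0.0], [0.0, 0.0, -1.0]]
wrist_force: [-0.7, 0.1, -2.1]
opening: 0.0598
finger_force: 30.0
time: 17.73
tcp_pos: [0.5527, 0.1932, 0.0373]
eef_rot: [[0.964, 0.265, 0.0], [0.265, -0.964, 0.002], [0.001, -0.002, -1.0]]
wrist_force: [-1.1, 3.4, -2.4]
opening: 0.0603
finger_force: 30.0
```

```bash
python3 -m creep '[{"grip":0,"x":0,"y":0,"z":0.08,"wx":0,"wy":0,"wz":0},{"grip":0,"x":0.3,"y":0,"z":0,"wx":0,"wy":0,"wz":0},{"grip":0,"x":0.2,"y":0,"z":0,"wx":0,"wy":0,"wz":0},{"grip":0,"x":0,"y":0,"z":0,"wx":0,"wy":0,"wz":0}]'; python3 -m creep '[{"grip":0,"x":0.2,"y":0.2,"z":0,"wx":0,"wy":0,"wz":0},{"grip":0,"x":0,"y":0.2,"z":0,"wx":0,"wy":0,"wz":0},{"grip":0,"x":0,"y":0,"z":0,"wx":0,"wy":0,"wz":0},{"grip":0,"x":0,"y":0,"z":0,"wx":0,"wy":0,"wz":0}]'
```

```text
time: 18.23
tcp_pos: [0.5543, 0.1937, 0.0365]
eef_rot: [[0.964, 0.265, -0.006], [0.265, -0.964, -0.002], [-0.007, 0.0, -1.0]]
wrist_force: [-9.1, 2.3, 7.1]
opening: 0.0599
finger_force: 30.0
time: 18.73
tcp_pos: [0.5546, 0.1936, 0.0366]
eef_rot: [[0.964, 0.266, -0.01], [0.266, -0.964, 0.001], [-0.009, -0.004, -1.0]]
wrist_force: [-14.6, 6.6, 9.0]
opening: 0.0598
finger_force: 30.0
```

```bash
python3 -m creep '[{"grip":0,"x":-0.3,"y":-0.5,"z":-0.12,"wx":0,"wy":0,"wz":0},{"grip":0,"x":0,"y":0,"z":0,"wx":0,"wy":0,"wz":0},{"grip":0,"x":0,"y":0,"z":0,"wx":0,"wy":0,"wz":0}]'; python3 -m creep '[{"grip":0,"x":0.2,"y":0,"z":0,"wx":0,"wy":0,"wz":0},{"grip":0,"x":0,"y":0,"z":0,"wx":0,"wy":0,"wz":0}]'; python3 -m creep '[{"grip":0,"x":0.2,"y":0,"z":0,"wx":0,"wy":0,"wz":0},{"grip":0,"x":0,"y":0,"z":0,"wx":0,"wy":0,"wz":0}]'
```

```text
time: 19.1
tcp_pos: [0.5557, 0.1941, 0.0375]
eef_rot: [[0.964, 0.265, -0.002], [0.265, -0.964, -0.001], [-0.002, 0.0, -1.0]]
wrist_force: [-5.1, 1.9, 1.0]
opening: 0.06
finger_force: 30.0
time: 19.35
tcp_pos: [0.5557, 0.194, 0.0373]
eef_rot: [[0.964, 0.264, -0.006], [0.264, -0.964, -0.002], [-0.006, 0.001, -1.0]]
wrist_force: [-9.1, 1.4, 4.5]
opening: 0.0597
finger_force: 30.0
time: 19.6
tcp_pos: [0.5558, 0.1941, 0.0371]
eef_rot: [[0.964, 0.264, -0.009], [0.264, -0.964, -0.004], [-0.01, 0.001, -1.0]]
wrist_force: [-13.4, -0.1, 7.9]
opening: 0.0595
finger_force: 30.0
```

```bash
python3 -m creep '[{"grip":0,"x":-0.3,"y":0.3,"z":0,"wx":0,"wy":0,"wz":0},{"grip":0,"x":0,"y":0.3,"z":0,"wx":0,"wy":0,"wz":0},{"grip":0,"x":0,"y":0,"z":0,"wx":0,"wy":0,"wz":0},{"grip":0,"x":0,"y":0,"z":0,"wx":0,"wy":0,"wz":0}]'; python3 -m creep '[{"grip":0,"x":0.3,"y":0.3,"z":0.03,"wx":0,"wy":0,"wz":0},{"grip":0,"x":0.1,"y":0.1,"z":0,"wx":0,"wy":0,"wz":0},{"grip":0,"x":0,"y":0,"z":0,"wx":0,"wy":0,"wz":0},{"grip":0,"x":0,"y":0,"z":0,"wx":0,"wy":0,"wz":0}]'
```

```text
time: 20.1
tcp_pos: [0.556, 0.1938, 0.0374]
eef_rot: [[0.964, 0.266, -0.004], [0.266, -0.964, 0.006], [-0.003, -0.007, -1.0]]
wrist_force: [-8.8, 9.9, -0.2]
opening: 0.06
finger_force: 30.0
time: 20.6
tcp_pos: [0.5561, 0.1937, 0.0374]
eef_rot: [[0.964, 0.267, -0.013], [0.267, -0.964, 0.007], [-0.01, -0.01, -1.0]]
wrist_force: [-19.9, 13.8, 8.4]
opening: 0.0597
finger_force: 30.0
```

```bash
python3 - <<'E'
from h import *
w=camera("wrist")[90:330,200:440,::-1];t=camera("top")[200:320,190:390,::-1]
cv2.imwrite("pics/f.png",np.hstack([cv2.resize(w,(400,400)),cv2.resize(t,(400,240))if 0 else cv2.copyMakeBorder(cv2.resize(t,(400,240)),0,160,0,0,cv2.BORDER_CONSTANT)]))
o=r.get_obs();print(o["tcp_pos"],o["wrist_force"],o["qd"].round(4),o["time"])
E
```

```text
[0.55602502 0.19373416 0.03736934] [-18.56049451  13.17724237   8.93950585] [-0.0029 -0.0007  0.0017 -0.0001  0.001  -0.0004  0.    ] 20.7
```

View pics/f.png

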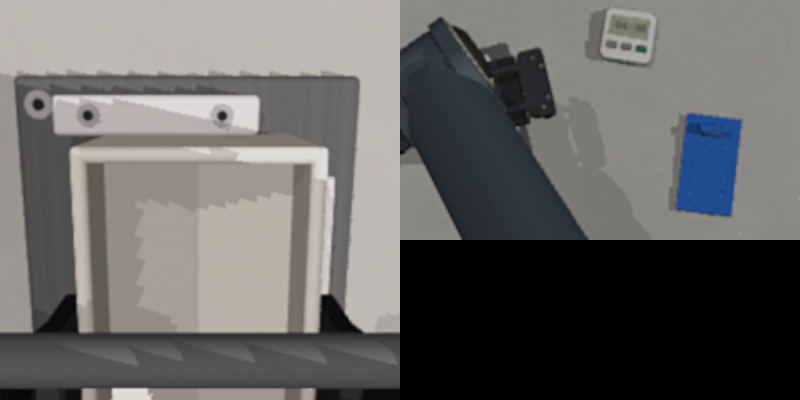

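The trough's end sits at the end fence (row 135) and its side is against the side fence (column 325). The lid lies flat on the desk at (710,165), and the forces are steady. Handing in.

```bash
python3 -c "
from rig import r
print(r.finish_job())"
```

```text
the job is handed in; nothing more can be done
None
```

The job is handed in, though no verdict came back: the lid was tipped about 15° by its tab and laid flat and released on the bare desk, and the trough is still gripped and pressed into the nest corner with about 15 N towards the end fence and 18 N towards the side fence (wrist force, part of it friction).

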